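# Draw the sagging bolt and hold the grinder's spark-guard gate ajar

### The job

Make the bench grinder safe and open its guard: first press the red stop plunger on the yellow box fully down and let it spring back. Then take the red knob of the gate's barrel bolt, lift the sagging bolt over the bent lip of its keeper while drawing it right back, without wrenching the keeper, and pull the self-closing gate about 10 cm open at the latch side (towards the robot). Finish while still gripping the knob and holding the gate ajar there; do not disturb the things lying about.

Things in the scene. Friction and masses are not known exactly. Their poses are not given: they have to be found in the camera images.
- stop_top (a point): Centre of the top face of the red round stop plunger (36 mm across) that stands up from a fixed yellow box (80 x 80 x 50 mm) on the bench. It is pressed straight down.
- stop (a joint): Travel of the stop plunger in m: 0 = up, 0.012 = fully down. A spring pushes it back up; fully down takes about 8 N.
- guard: Green welded spark guard round a bench grinder, fixed to the bench. Origin on the bench directly under the bolt's knob as it stands with gate shut and bolt shot. Its z is up, its x runs from the gate into the guard (away from the robot, yaw within 0.22 rad of world x), its y runs along the shut gate from the latch post (y = -70 mm, 150 mm high) to the hinge post (y = 257 mm, 165 mm high). The gate's top rail is 150 mm high, 18 mm thick.
- hinge (a point): Point on the gate's vertical hinge axis, 150 mm above the bench; it lies at guard x = 0, y = 237 mm.
- gate (a joint): Swing of the gate in rad: 0 = shut, grows to at most 0.9 as its latch side swings towards guard -x (towards the robot); seen from above it turns clockwise about the hinge axis. A spring always pulls it shut (about 3 to 5 N at the knob). At the knob, 237 mm from the hinge axis, 10 cm open is about 0.42 rad. It cannot swing while the bolt's end stands in the keeper.
- knob: Red upright round knob of the bolt, 16 mm in diameter, to be pinched from above. Origin on its axis in the middle of its gripping length, 13 mm below its top (the red part reaches 33 mm below the origin) and about 219 mm above the bench at the start. The gate's rail top is 69 mm below the origin. Nothing stands higher than the knob's middle within 10 cm.
- bolt (a joint): Draw of the bolt along the gate in m: 0 = shot into the keeper, 0.048 = fully drawn, towards the hinge (guard +y when the gate is shut). It starts at 0 to 0.006, slides with about 1 N of friction and stays where it is left. It catches on the keeper at about 0.008 unless lifted; from 0.030 it is clear of the keeper.
- lift (a joint): Lift of the bolt's sagging front end in rad: 0 = sagged (rests there by its weight), 0.13 = lifted as far as the worn guide lets it. The 12 mm steel rod pivots at its tail, 120 mm behind the knob (towards the hinge), so the knob rises 12 mm per 0.1 rad; the bent-down toe at its end (195 mm from the pivot) clears the keeper's lip once lift passes about 0.055 (knob raised 7 mm); 0.08 (knob raised about 10 mm) gives good room. It must stay lifted until bolt passes 0.030.
- keeper: Brass keeper on top of the latch post: an upright lip bent up 18 mm from the post, 8 mm thick along y, between two cheeks 22 mm apart and 44 mm long that are open at the top; their top edges stand 34 mm above the top of the lip. Origin at the middle of the lip's top edge, 168 mm above the bench and 58 mm from the knob towards guard -y. The bolt's toe hangs down about 9 mm behind this lip.
- tin: Loose paper-labelled can, 68 mm across, 75 mm high; leave alone. Origin at the centre of its underside.
- hammer: Loose hammer, 280 mm long, lying on the bench; leave alone. Origin on its underside.
- wrench: Loose 150 mm wrench lying inside the guard behind the gate; leave alone. Origin on its underside.
- tape: Loose red tape measure, 66 x 36 x 60 mm; leave alone. Origin on its underside.
- brick: Loose firebrick 210 x 100 x 60 mm; leave alone. Origin on its underside.
- flat_bar: Loose flat steel bar 200 x 40 x 6 mm; leave alone. Origin on its underside.
- brush: Loose 200 mm brush; leave alone. Origin on its underside.
Mind the look-alikes: they are no part of the job. What is meant by the part that bears stop_top is not turquoise, and is the larger of those in its own colour.

How it is judged:
By the outcome, as a careful person would: the job done as asked, in the order asked, and still so for the second after the job is handed in, while the arm keeps its last pose, push and grip.
It also fails if it takes over 48 s, if anything falls off the work surface, if the arm or the gripper's body presses on something with over 40 N, if the wrist force passes 120 N, or if a joint passes its speed limit or range.

### The arm

A 6-joint arm with a two-finger parallel gripper is mounted at the origin on the work surface. World frame = base frame: x ahead of the robot, y to its left, z up, the work surface at z = 0. Lengths are in mm, angles in degrees, forces in N, time in s.
With the tool pointing down it reaches from about 300 to 850 mm from the base axis. Payload 4.2 kg.
Tool frame: the origin (TCP) lies at the very end of the fingers, on their centre line; the grasp point (between the pads) lies 19 mm behind it; z points along the fingers, y is the line along which they close (so a half turn about z gives the same grasp; the last joint's range is limited). The gripper opens to 91 mm and grips with 3 to 60 N. Pads are 32 mm wide; open, the fingers measure 118 mm over their backs; the gripper's body (76 mm by 178 mm) begins 60 mm behind the grasp point.
Start: joints at [-69.672, 18.312, 89.639, -0, 72.044, -1.146], TCP at [210.504, -535.099, 213.976] pointing down, gripper open.
Joint ranges: [-177.97, 177.97], [-48.28, 115.42], [12.27, 149.76], [-77.06, 257.06], [2.81, 150.46], [-146.56, 146.56]. Speed limits (degrees/s): [147.25, 147.25, 180, 180, 180, 180].

### API

Orientations are given as [roll, pitch, yaw] about the fixed x, y, z axes, in that order (R = Rz(yaw) Ry(pitch) Rx(roll)).
In Python, from workcell import env gives the robot as it stands.
- The arm moves only by the shell command python3 -m pendant 'ROWS' [FORCE]. ROWS is a JSON object of lists of equal length, an entry for each row: "translation": the shift along the tool's x, y, z in mm, a list of three; "roll": the turn about the tool's z in rad; "hand": the closure in counts, from 0 (fully open) to 255 (shut). In form: {"translation": [[dx, dy, dz], ...], "roll": [roll, ...], "hand": [hand, ...]}. A call has exactly 8 rows; each row shifts and turns the commanded pose from where the row before left it, along the tool's axes as they then stand; what a row does not reach is not made up. A row lasts 1/12 s, in which the tool goes at most 41.7 mm and 7.16 degrees, less where a joint would pass 70% of its speed; a pose out of reach is approached as far as the arm can. A call with a gripper value outside its range is refused whole. The fingers move at their own pace and stop on an object; FORCE is the grip in N (left out, the last holds). Time passes only in rows, so rows that do not move let the fingers close, or fill a call up. It gives the time, the measured TCP pose, the force, the opening and the grip force at its end, in the units of the state.
- env.state(): the state, without advancing time (a new reading comes with each control period).
- env.grab_frame(name): name is "scene" or "top" or "wrist"; returns a dict with "frame" (400x640x3 uint8, red, green, blue), "z_map" (400x640 float32, mm along the optical axis (not along the pixel's ray), 0 where there is no reading), "fx", "fy", "cx", "cy" (pixels), "pose" (4x4, takes a point from camera to world coordinates). Camera axes: x right, y down, z forward; pixel columns grow to the right and rows downward; lengths in mm; the calibration is good to about 2 mm. A picture is of the moment at which its call begins.
- env.job_done(): hands the job in; it is judged then, once.
Trained networks look in a picture, given as the dict that the camera call returned (one of the last four; its "shot" number tells which), for a name from the list of things; names that differ only in an ending like _2 or _b are one class to them, and where a whole thing is asked for, a point or a joint stands for the part that bears it (a point fixed in the world has none). Each returns a list of dicts, best first, with "score" (0 to 1); they miss things now and then, are a little off and sometimes report something else, mostly with a low value. They report only what shows in the picture. A call takes as long as a camera call. They do not tell look-alikes from the thing itself.
- env.recognise(picture, label): "rect" ([centre column, centre row, width, height] in pixels, round what is visible of it).
- env.regions_of(picture, label): "pixels" (400x640 bool, what is visible of it) and "rect" ([centre column, centre row, width, height] in pixels, round what is visible of it).
The state is a dict: "time_s": time; "qpos": joint angles; "qvel": joint speeds; "effort": joint torques, N m; "ee_pos": TCP position; "ee_rot": TCP orientation; "force": force on the tool from outside, world axes, zero at the start; "torque": the same for the moment, N m; "gripper_width": finger opening in mm; "gripper_force": force on a finger pad.
Only numpy, scipy, OpenCV 4.12 (cv2) and the standard library are available. Lean on these libraries where they do the work, as an engineer would, in place of code of your own. Each camera call takes 0.05 s, during which the arm holds its last target. There are 200 camera calls.

## Working session

There is one attempt and no reset: what is moved stays moved. The work goes in short steps, Python scripts to look and compute and a shell command to move; the robot and the scene stay as the last step left them, time stands still between calls to the robot, and variables do not carry over. Pictures are saved under pics/ and viewed, at most 10 in all, crops included, and the job is handed in when it is done.

```bash
mkdir -p pics; ls; cat > h.py <<'E'
from workcell import env
import numpy as np, cv2
def pts(p,mask=None):
    z=p["z_map"]; v,u=np.nonzero((z>0)&(mask if mask is not None else True)); d=z[v,u]
    c=np.stack([(u-p["cx"])/p["fx"]*d,(v-p["cy"])/p["fy"]*d,d],1)
    return c@p["pose"][:3,:3].T+p["pose"][:3,3]
E
python3 - <<'E'
from h import *
s=env.state();print(s)
ims=[]
for n in("scene","top"):
    p=env.grab_frame(n); np.savez("pics/"+n,**{k:v for k,v in p.items()})
    im=p["frame"][...,::-1].copy()
    cv2.imwrite(f"pics/{n}1.png",im)
    for l in("stop_top","knob","keeper","tin","guard"):
        for r in env.regions_of(p,l)[:4]:
            q=pts(p,r["pixels"]); print(n,l,round(r["score"],2),np.round(r["rect"]),np.median(q,0).round(),np.percentile(q[:,2],98).round() if len(q) else 0)
E
```

```text
pics
{'time_s': 0.0, 'qpos': array([-6.96737707e+01,  1.83506380e+01,  8.97094572e+01, -8.78456132e-04,
        7.20421044e+01, -1.14595915e+00]), 'qvel': array([-0.04841844,  0.05271637, -0.00154431,  0.05763464, -0.00148871,
        0.10425357]), 'effort': array([ 1.16089272e-03, -4.12460268e+01, -2.31970274e+01,  7.26148998e-02,
        4.54123376e-02, -1.35059254e-04]), 'ee_pos': array([ 210.29231614, -534.60287859,  213.10965794]), 'ee_rot': array([-1.79897804e+02, -1.20892255e-03,  2.14724589e+01]), 'force': array([-0.08304551,  0.40969758, -0.28588565]), 'torque': array([-0.01644543, -0.00411328, -0.02329226]), 'gripper_force': 0.0, 'gripper_width': 91.18932546515197}
scene stop_top 0.65 [209. 314.  11.  16.] [ 438. -432.   78.] 83.0
scene stop_top 0.42 [254. 275.  14.  15.] [ 471. -260.   77.] 83.0
scene knob 0.5 [341. 215.   5.  11.] [642. -12. 211.] 232.0
scene keeper 0.68 [326. 237.  11.  25.] [623. -86. 176.] 205.0
scene tin 0.64 [260. 331.  26.  30.] [ 587. -390.   72.] 80.0
scene guard 0.71 [383. 243. 136. 151.] [782.  31. 133.] 194.0
top stop_top 0.64 [455. 224.  13.  11.] [ 431. -428.   76.] 82.0
top stop_top 0.4 [409. 257.  10.   8.] [ 323. -273.   53.] 58.0
top stop_top 0.17 [311. 157.  92.  23.] [642.  82. 149.] 214.0
top keeper 0.59 [357. 160.  15.  18.] [632. -80. 179.] 204.0
top tin 0.55 [438. 185.  22.  24.] [ 572. -371.   73.] 80.0
top guard 0.62 [309. 125. 123. 109.] [776.  76. 134.] 194.0
```

```bash
python3 - <<'E'
import cv2,numpy as np
a=cv2.imread("pics/top1.png")[50:300,240:500]
b=cv2.imread("pics/scene1.png")[130:370,170:460]
cv2.imwrite("pics/t2.png",cv2.resize(a,None,fx=2.4,fy=2.4,interpolation=2))
cv2.imwrite("pics/s2.png",cv2.resize(b,None,fx=2.4,fy=2.4,interpolation=2))
E
```

```text
(no output)
```

View pics/t2.png

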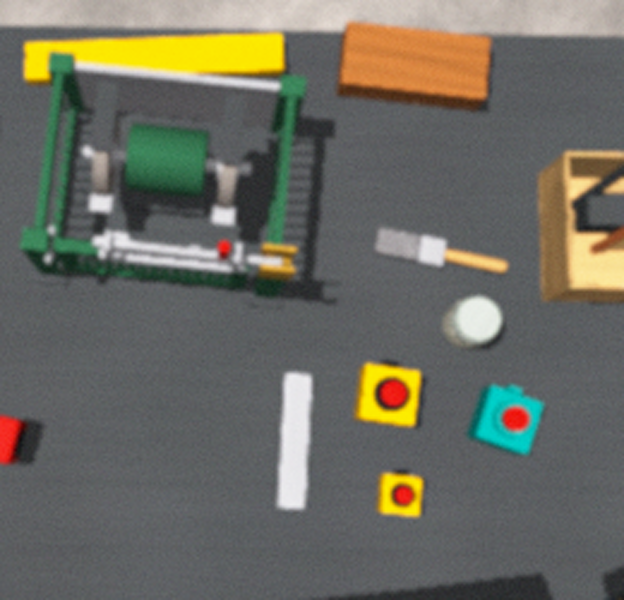

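View pics/s2.png

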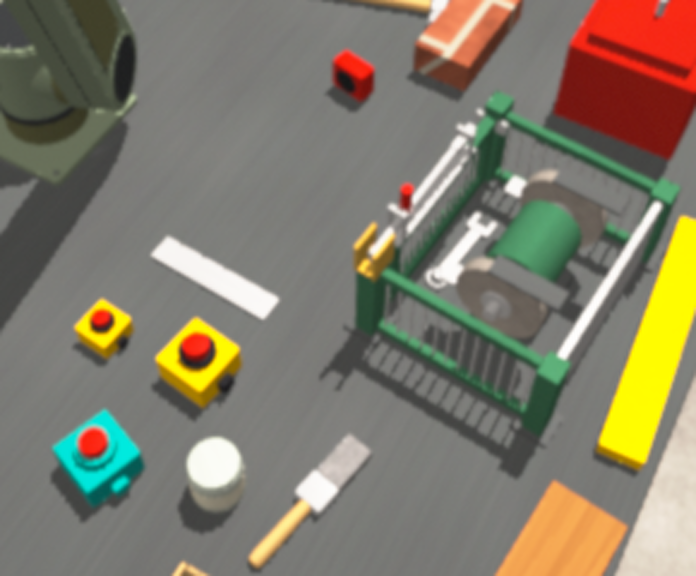

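Top view crop: the gate is in the centre left, the knob at (224,248), the keeper at (278,260). There are three stop candidates, given in full top-image pixels: turquoise box (455,224), small yellow (408,256), large yellow (404,214). The large yellow one fits, being not turquoise and the larger of the two yellow ones.

```bash
python3 - <<'E'
from h import *
out=[]
for n,(c,r),(kc,kr),hb in(("top",(404,214),(333,153),12),("scene",(252,275),(339,213),12)):
    p=dict(np.load(f"pics/{n}.npz",allow_pickle=True)); f=p["frame"].astype(int)
    red=(f[...,0]>130)&(f[...,1]<80)&(f[...,2]<80)
    V,U=np.mgrid[:400,:640]
    for nm,a,b,h in(("stop",c,r,13),("knob",kc,kr,10)):
        m=red&(abs(U-a)<h)&(abs(V-b)<h); q=pts(p,m); print(n,nm,m.sum(),U[m].mean(),V[m].mean(),np.median(q,0).round(1),q.min(0).round(),q.max(0).round())
        if nm=="stop":
            t=q[q[:,2]>np.percentile(q[:,2],90)-6]; print(" top",t.mean(0).round(1),np.median(t[:,2]),(t.min(0)+t.max(0))/2)
        if nm=="knob":
            # ray at z=219
            d=p["pose"][:3,:3]@np.array([(U[m].mean()-p["cx"])/p["fx"],(V[m].mean()-p["cy"])/p["fy"],1]);o=p["pose"][:3,3]
            for zz in(209,219,232): print("  ray",zz,(o+d*(zz-o[2])/d[2]).round(1))
    out.append(cv2.resize(p["frame"][r-30:r+50,c-35:c+60,::-1],None,fx=4,fy=4))
# top rail yaw: points z 140..156 in gate zone
    q=pts(p); 
    g=q[(q[:,2]>180)&(q[:,2]<196)&(q[:,1]>-50)&(q[:,1]<200)&(q[:,0]<720)&(q[:,0]>560)]
    if len(g)>10: print(n,"rod",len(g),np.polyfit(g[:,1],g[:,0],1),g.min(0),g.max(0))
    g=q[(q[:,2]>143)&(q[:,2]<154)&(q[:,1]>-40)&(q[:,1]<200)&(q[:,0]<720)&(q[:,0]>560)]
    if len(g)>10: print(n,"rail",len(g),np.polyfit(g[:,1],g[:,0],1))
cv2.imwrite("pics/c3.png",np.hstack(out))
E
```

```text
top stop 98 403.8061224489796 213.35714285714286 [ 468.3 -255.8   77.1] [ 451. -275.   59.] [ 487. -240.   85.]
 top [ 466.2 -256.6   78. ] 77.99412116808503 [ 466.88302612 -257.61237915   79.62047261]
top knob 26 333.15384615384613 152.53846153846155 [637.2  -8.4 229.5] [629. -18.  -5.] [706.  -1. 235.]
  ray 209 [642.  -8. 209.]
  ray 219 [639.4  -7.6 219. ]
  ray 232 [636.2  -7.2 232. ]
top rod 227 [9.53821106e-02 6.34880129e+02] [621.73048157 -49.96428618 180.04311578] [656.08993844 163.06912653 195.75471415]
top rail 220 [1.13528024e-01 6.29673050e+02]
scene stop 88 251.4090909090909 273.9431818181818 [ 471.3 -260.3   77.1] [ 456. -276.   60.] [ 487. -240.   84.]
 top [ 470.  -260.5   78.1] 77.81596288299875 [ 469.54110745 -259.6040866    79.05086677]
scene knob 26 338.61538461538464 210.46153846153845 [637.5 -11.2 229.9] [633. -16. 203.] [645.  -2. 234.]
  ray 209 [632.7   1.1 209. ]
  ray 219 [635.8  -6.  219. ]
  ray 232 [639.7 -15.1 232. ]
scene rod 207 [8.45183539e-02 6.39562978e+02] [621.64160831 -46.17980448 180.05367252] [663.81888421 165.55483458 195.93553339]
scene rail 166 [6.90104755e-02 6.44564834e+02]
```

View pics/c3.png

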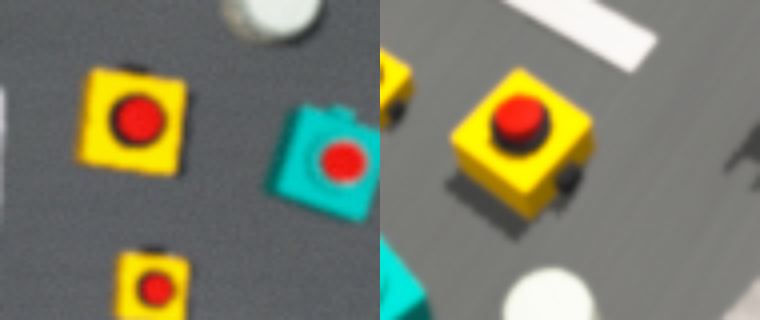

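The crop confirms it: the large yellow box with its red plunger is at (137,120) in the left panel and (520,120) in the right. It is larger than the other yellow box and not turquoise. I put stop_top at about (469,-258,78), and the knob at about (638,-8).

```bash
python3 -m pendant '{"translation": [[38,-18,5],[38,-18,5],[38,-18,5],[38,-18,5],[38,-18,5],[38,-18,5],[38,-18,5],[38,-18,5]], "roll": [0,0,0,0,0,0,0,0], "hand": [255,255,255,255,255,255,255,255]}' 20
python3 -m pendant '{"translation": [[34,-18,20],[0,0,20],[0,0,20],[0,0,10],[0,0,0],[0,0,0],[0,0,0],[0,0,0]], "roll": [0,0,0,0,0,0,0,0], "hand": [255,255,255,255,255,255,255,255]}'
```

```text
time_s: 1.27
ee_pos: [438.1, -292.1, 174.7]
ee_rot: [180.0, -0.0, 21.5]
force: [0.3, -0.5, 0.1]
gripper_width: 40.6
gripper_force: 0.0
time_s: 1.93
ee_pos: [461.7, -266.6, 106.7]
ee_rot: [179.9, -0.1, 21.4]
force: [-0.5, 0.0, 0.7]
gripper_width: 0.7
gripper_force: 0.0
```

```bash
python3 -m pendant '{"translation": [[9,-5,0],[0,0,10],[0,0,10],[0,0,8],[0,0,4],[0,0,4],[0,0,2],[0,0,1]], "roll": [0,0,0,0,0,0,0,0], "hand": [255,255,255,255,255,255,255,255]}'
```

```text
time_s: 2.6
ee_pos: [467.4, -257.4, 66.4]
ee_rot: [-179.9, 0.0, 21.5]
force: [-0.6, 2.6, 8.0]
gripper_width: 0.7
gripper_force: 3.9
```

```bash
python3 -m pendant '{"translation": [[0,0,1],[0,0,1],[0,0,1],[0,0,0],[0,0,0],[0,0,0],[0,0,0],[0,0,0]], "roll": [0,0,0,0,0,0,0,0], "hand": [255,255,255,255,255,255,255,255]}'
```

```text
time_s: 3.27
ee_pos: [467.5, -257.5, 66.1]
ee_rot: [180.0, -0.0, 21.5]
force: [-4.8, 4.1, 22.2]
gripper_width: 0.6
gripper_force: 11.3
```

The plunger is bottomed at 22 N. Next I rise to about z 290 and turn the tool.

```bash
python3 -m pendant '{"translation": [[0,0,-10],[0,0,-25],[0,0,-32],[0,0,-32],[0,0,-32],[0,0,-32],[0,0,-32],[0,0,-30]], "roll": [0,0,0,0,0,0,0,0], "hand": [255,255,255,255,255,255,255,255]}'
python3 -m pendant '{"translation": [[0,0,0],[0,0,0],[0,0,0],[0,0,0],[0,0,0],[0,0,0],[0,0,0],[0,0,0]], "roll": [-0.123,-0.123,-0.123,-0.123,-0.123,-0.123,-0.123,-0.123], "hand": [120,120,120,120,120,120,120,120]}'
```

```text
time_s: 3.93
ee_pos: [467.2, -257.7, 289.7]
ee_rot: [180.0, 0.0, 21.5]
force: [0.7, -0.6, 0.2]
gripper_width: 0.2
gripper_force: 0.0
time_s: 4.6
ee_pos: [467.3, -257.7, 287.6]
ee_rot: [-179.9, -0.0, 78.2]
force: [0.7, 0.6, 0.1]
gripper_width: 47.7
gripper_force: 0.0
```

```bash
python3 -m pendant '{"translation": [[32,13,-5],[32,13,-5],[32,13,-5],[32,13,-5],[32,13,-5],[32,13,-5],[32,13,-5],[0,0,0]], "roll": [0,0,0,0,0,0,0,-0.12], "hand": [120,120,120,120,120,120,120,120]}'
python3 -m pendant '{"translation": [[0,0,0],[0,0,0],[0,0,0],[0,0,0],[0,0,0],[0,0,0],[0,0,0],[0,0,0]], "roll": [0,0,0,0,0,0,0,0], "hand": [120,120,120,120,120,120,120,120]}'
python3 - <<'E'
from h import *
p=env.grab_frame("wrist"); cv2.imwrite("pics/w4.png",p["frame"][...,::-1]); np.savez("pics/w4",**p)
print(p["pose"].round(2))
for l in("knob","keeper"):
    for r in env.regions_of(p,l)[:2]:
        q=pts(p,r["pixels"]); print(l,round(r["score"],2),np.round(r["rect"]),np.median(q,0).round(1) if len(q) else 0)
q=pts(p); f=p["frame"].astype(int)
red=(f[...,0]>120)&(f[...,1]<70)&(f[...,2]<70)
k=pts(p,red); k=k[(k[:,2]>190)&(k[:,2]<250)&(np.hypot(k[:,0]-638,k[:,1]+8)<40)]
print(len(k)); 
if len(k): print(k.min(0),k.max(0)); t=k[k[:,2]>k[:,2].max()-5]; print(len(t),t.mean(0),(t.min(0)+t.max(0))/2)
g=q[(q[:,2]>143)&(q[:,2]<154)&(q[:,1]>-30)&(q[:,1]<220)&(q[:,0]<720)&(q[:,0]>560)]
print(len(g),np.polyfit(g[:,1],g[:,0],1))
E
```

```text
time_s: 5.27
ee_pos: [606.8, -53.0, 322.6]
ee_rot: [179.9, -0.2, 85.1]
force: [-0.7, 0.1, 0.2]
gripper_width: 48.1
gripper_force: 0.0
time_s: 5.93
ee_pos: [603.6, -58.2, 323.5]
ee_rot: [180.0, 0.0, 84.7]
force: [0.3, -0.4, -0.6]
gripper_width: 48.3
gripper_force: 0.0
[[ 1.0000e+00 -9.0000e-02 -2.0000e-02  6.1093e+02]
 [-9.0000e-02 -9.7000e-01 -2.4000e-01  7.7100e+00]
 [ 0.0000e+00  2.4000e-01 -9.7000e-01  4.9504e+02]
 [ 0.0000e+00  0.0000e+00  0.0000e+00  1.0000e+00]]
knob 0.72 [355. 122.  30.  24.] [636.6  -6.  231.5]
keeper 0.86 [354. 204.  38.  60.] [637.7 -75.5 187.2]
keeper 0.26 [478. 118. 322. 233.] [791.8  -3.5 138.3]
105
[631.03532742 -14.1126342  192.72812513] [645.10020196   0.80303856 233.45892132]
41 [635.9519596   -9.07815195 231.37673776] [638.12291828  -6.89468901 231.51889828]
1110 [1.15132783e-01 6.35237899e+02]
```

View pics/w4.png

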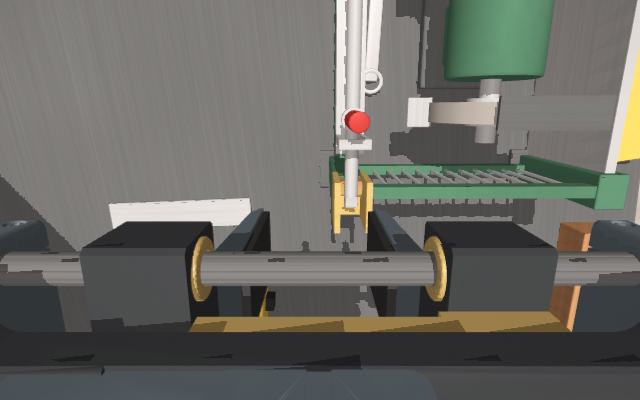

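The wrist view shows the knob at (357,121), the keeper at (354,204), and the rod running vertically, so the tool is lined up with the gate. The knob is at about (637,-7.5).

```bash
python3 -m pendant '{"translation": [[18,10,0],[18,10,10],[18,9,20],[0,0,20],[0,0,20],[0,0,0],[0,0,0],[0,0,0]], "roll": [0,0,0,0,0,0,0,0], "hand": [120,120,120,120,120,120,120,120]}'
python3 -m pendant '{"translation": [[0,0,20],[0,0,15],[0,0,10],[0,0,8],[0,0,0],[0,0,0],[0,0,0],[0,0,0]], "roll": [0,0,0,0,0,0,0,0], "hand": [120,120,120,120,120,120,120,120]}'
python3 - <<'E'
from h import *
p=env.grab_frame("wrist"); cv2.imwrite("pics/w5.png",p["frame"][...,::-1]);print(env.state()["ee_pos"])
E
```

```text
time_s: 6.75
ee_pos: [638.2, -6.9, 254.7]
ee_rot: [179.9, -0.0, 84.7]
force: [0.1, 0.5, -0.2]
gripper_width: 48.6
gripper_force: 0.0
time_s: 7.42
ee_pos: [638.2, -6.8, 201.5]
ee_rot: [179.9, -0.0, 84.7]
force: [-0.4, -0.2, -0.1]
gripper_width: 48.5
gripper_force: 0.0
[638.0724805   -6.81209695 201.38569864]
```

View pics/w5.png

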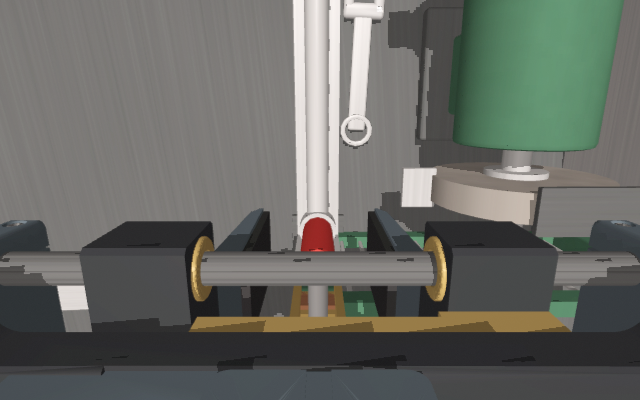

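The knob sits centred between the fingers at (317,240), so I close on it.

```bash
python3 -m pendant '{"translation": [[0,0,0],[0,0,0],[0,0,0],[0,0,0],[0,0,0],[0,0,0],[0,0,0],[0,0,0]], "roll": [0,0,0,0,0,0,0,0], "hand": [255,255,255,255,255,255,255,255]}' 35
```

```text
time_s: 8.13
ee_pos: [637.6, -6.8, 200.4]
ee_rot: [180.0, 0.0, 84.7]
force: [-0.1, 0.8, 0.8]
gripper_width: 15.3
gripper_force: 35.0
```

```bash
python3 -m pendant '{"translation": [[0,0,-2],[0.5,0,-2],[0.5,0,-2],[0.5,0,-2],[0.5,0,-1.5],[0.5,0,-1],[0,0,0],[0,0,0]], "roll": [0,0,0,0,0,0,0,0], "hand": [255,255,255,255,255,255,255,255]}'
```

```text
time_s: 8.8
ee_pos: [637.6, -4.2, 210.8]
ee_rot: [-180.0, 0.0, 84.7]
force: [-0.1, 1.2, -5.2]
gripper_width: 15.6
gripper_force: 35.0
```

```bash
python3 -m pendant '{"translation": [[3,0,0],[3,0,0],[3,0,0],[3,0,0],[3,0,0],[3,0,0],[0,0,0],[0,0,0]], "roll": [0,0,0,0,0,0,0,0], "hand": [255,255,255,255,255,255,255,255]}'
```

```text
time_s: 9.47
ee_pos: [639.4, 14.5, 210.7]
ee_rot: [-180.0, -0.1, 84.7]
force: [0.2, 1.4, -5.4]
gripper_width: 15.2
gripper_force: 35.0
```

```bash
python3 -m pendant '{"translation": [[4,0,0],[4,0,0],[4,0,0],[4,0,0],[4,0,0],[2,0,0],[0,0,0],[0,0,0]], "roll": [0,0,0,0,0,0,0,0], "hand": [255,255,255,255,255,255,255,255]}'
python3 -m pendant '{"translation": [[1,0,0],[1,0,0],[1,0,0],[1,0,0],[1,0,0],[0,0,0],[0,0,0],[0,0,0]], "roll": [0,0,0,0,0,0,0,0], "hand": [255,255,255,255,255,255,255,255]}'
```

```text
time_s: 10.13
ee_pos: [641.5, 36.3, 210.7]
ee_rot: [-180.0, -0.1, 84.7]
force: [-0.8, 1.2, -5.8]
gripper_width: 15.3
gripper_force: 35.0
time_s: 10.8
ee_pos: [641.9, 39.8, 211.0]
ee_rot: [180.0, 0.1, 84.7]
force: [-1.1, -3.2, -3.8]
gripper_width: 15.3
gripper_force: 35.0
```

```bash
python3 -m pendant '{"translation": [[1,0,0],[1,0,0],[0,0,0],[0,0,0],[0,0,0],[0,0,0],[0,0,0],[0,0,0]], "roll": [0,0,0,0,0,0,0,0], "hand": [255,255,255,255,255,255,255,255]}'
```

```text
time_s: 11.47
ee_pos: [642.0, 40.0, 211.4]
ee_rot: [180.0, 0.3, 84.7]
force: [-2.0, -8.4, -1.7]
gripper_width: 15.7
gripper_force: 35.0
```

```bash
python3 - <<'E'
from h import *
for n in("top","scene"):
    p=env.grab_frame(n); np.savez("pics/b_"+n,**p)
p=env.grab_frame("wrist"); cv2.imwrite("pics/w6.png",p["frame"][...,::-1])
# plan: arc about hinge; knob now 237-d from hinge
gy=-0.095; ex=np.array([np.cos(gy),np.sin(gy)]); ey=np.array([-ex[1],ex[0]])
s=env.state(); k=s["ee_pos"][:2]; print(k,s["force"])
R=237-47; h=k+ey*R
print("hinge",h,"r",R)
N=16; th=0.425
# exact chord steps in tool frame, turning -dth world per row (roll +dth), tool x along radius to hinge
d=th/N; print("per row: dth",d,"arc",R*d)
yaw=np.radians(s["ee_rot"][2]); pos=k.copy()
for i in range(1,3):
    a=d*i; v=-R*ey; c,sn=np.cos(-a),np.sin(-a); new=h+np.array([c*v[0]-sn*v[1],sn*v[0]+c*v[1]])
    dd=new-pos; y=yaw-d*(i-1); print(dd@[np.cos(y),np.sin(y)],dd@[np.sin(y),-np.cos(y)]); pos=new
E
```

```text
[642.00815939  39.96420454] [-2.46106778 -9.28781312 -2.74655658]
hinge [660.03102143 229.10747416] r 190
per row: dth 0.0265625 arc 5.046875
0.08015839400511454 -5.046090002400249
0.0801583940051207 -5.046090002400174
```

View pics/w6.png

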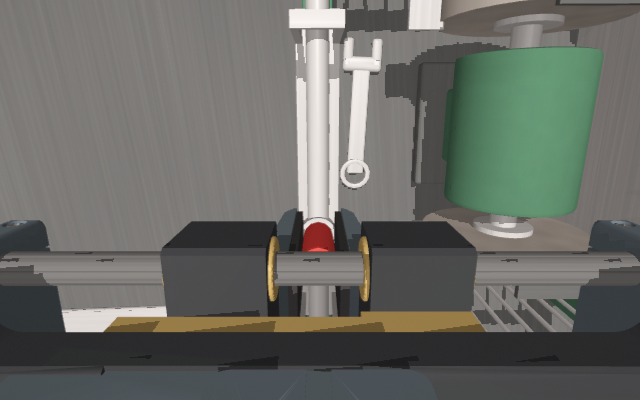

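The force rose to 9 N with no more motion, so the bolt is fully drawn. The wrist view shows the knob still pinched at (318,240). Now I swing the gate along its arc.

```bash
python3 -m pendant '{"translation": [[-1.5,-3,0],[0.1,-5,0],[0.1,-5,0],[0.1,-5,0],[0.1,-5,0],[0.1,-5,0],[0.1,-5,0],[0.1,-3,0]], "roll": [0.016,0.026,0.026,0.026,0.026,0.026,0.026,0.016], "hand": [255,255,255,255,255,255,255,255]}'
```

```text
time_s: 12.28
ee_pos: [608.4, 46.2, 211.9]
ee_rot: [179.7, 0.1, 73.9]
force: [2.8, -7.6, -3.0]
gripper_width: 15.1
gripper_force: 35.0
```

```bash
python3 -m pendant '{"translation": [[-0.5,-3,0],[0.1,-5.5,0],[0.1,-6,0],[0.1,-6,0],[0.1,-6,0],[0.1,-6,0],[0.1,-6,0],[0.1,-5.5,0]], "roll": [0.016,0.029,0.032,0.032,0.032,0.032,0.032,0.029], "hand": [255,255,255,255,255,255,255,255]}'
python3 -m pendant '{"translation": [[0,0,0],[0,0,0],[0,0,0],[0,0,0],[0,0,0],[0,0,0],[0,0,0],[0,0,0]], "roll": [0,0,0,0,0,0,0,0], "hand": [255,255,255,255,255,255,255,255]}'
python3 - <<'E'
from h import *
s=env.state(); k=s["ee_pos"][:2]; h=np.array([660,229.1]); v=k-h
print(k,s["force"],"r",np.hypot(*v),"gate angle",np.arctan2(-v[0],-v[1])-0.095+0, "(0 offset yaw)")
p=env.grab_frame("scene"); cv2.imwrite("pics/s7.png",cv2.resize(p["frame"][130:330,230:480,::-1],None,fx=3,fy=3,interpolation=2))
q=pts(p); g=q[(q[:,2]>143)&(q[:,2]<156)&(q[:,1]>0)&(q[:,1]<180)&(q[:,0]<655)&(q[:,0]>500)]
print(len(g),np.polyfit(g[:,1],g[:,0],1) if len(g)>9 else 0)
E
```

```text
time_s: 12.95
ee_pos: [568.0, 62.6, 211.8]
ee_rot: [179.6, 0.0, 60.4]
force: [3.8, -8.2, -3.3]
gripper_width: 15.1
gripper_force: 35.0
time_s: 13.62
ee_pos: [567.9, 62.6, 211.7]
ee_rot: [179.7, 0.0, 60.5]
force: [2.7, -8.4, -3.8]
gripper_width: 15.3
gripper_force: 35.0
[567.85429828  62.61150205] [ 2.7236981  -8.41065453 -3.79692046] r 190.2872835891924 gate angle 0.41050025435823956 (0 offset yaw)
340 [5.26523147e-01 5.40017484e+02]
```

View pics/s7.png

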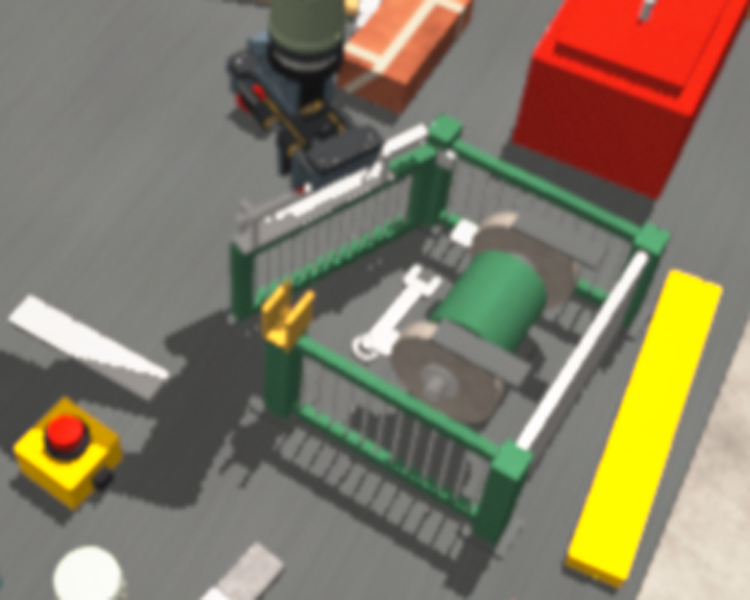

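The gate stands about 10 cm open, with its free end at (245,230) clear of the keeper at (285,315). The plunger is back up at (68,435), and the loose things are undisturbed. I'm handing it in.

```bash
python3 -c "
from workcell import env
print(env.job_done())"
```

```text
the job is handed in; nothing more can be done
None
```

The job is handed in after about 14 s of robot time: the stop plunger was pressed fully down and sprang back, the bolt was lifted over the lip and drawn to its end stop, and the gate is held about 10 cm open (about 0.41 rad) with the knob still gripped.

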